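Move the sale lots to the display stand in order

TASK

The keg, bell, caddy and flask stand in sale order on the plywood carrier; move all four to the empty dark display stand, one on each cork pad, keeping the same order counted from the knob: the piece nearest the carrier's knob goes on the pad nearest the stand's knob, and so on to the far end. Set each one down gently, upright and in the middle of its pad, and never let a piece tip over.

Things in the scene. Friction and masses are not known exactly. Their poses are not given: they have to be found in the camera images.
- keg: miniature wooden barrel with two dark steel hoops, standing upright, 50 mm high, 34 mm across its ends and 42 mm at its belly (17 to 33 mm up), about 70 g. Origin: centre of its foot; z up
- bell: brass hand bell standing on its mouth, 80 mm high, mouth 40 mm across; its upright round handle is 16 mm thick from 50 to 76 mm above the foot (grip it there), about 160 g. Origin: centre of its foot; z up
- caddy: small square bright metal tea tin, 36 x 36 mm, with a 38 x 38 mm lid rim from 44 to 54 mm up and a small button on top, 60 mm high in all, about 100 g; x and y are square to its sides. Origin: centre of its foot; z up
- flask: white ceramic stoppered flask, body 24 mm (its x) by 40 mm (its y) and 42 mm high, with a neck and a ball stopper up to 64 mm, about 90 g; grip it across its x. Origin: centre of its foot; z up
- seat_keg: the round, 56 mm wide, 6 mm thick dark wooden seat fixed on the old carrier, on which the keg stands at the start (it stays there and records where the keg began). Origin: centre of its underside, on the carrier's top; its x axis points across the carrier, its y axis along the row
- seat_bell: the six-sided, 54 mm over the flats, 6 mm thick dark wooden seat fixed on the old carrier, on which the bell stands at the start (it stays there and records where the bell began). Origin: centre of its underside, on the carrier's top; its x axis points across the carrier, its y axis along the row
- seat_caddy: the square, 54 x 54 mm, 6 mm thick dark wooden seat fixed on the old carrier, on which the caddy stands at the start (it stays there and records where the caddy began). Origin: centre of its underside, on the carrier's top; its x axis points across the carrier, its y axis along the row
- seat_flask: the oblong, 42 mm (across the carrier) by 60 mm (along the row), 6 mm thick dark wooden seat fixed on the old carrier, on which the flask stands at the start (it stays there and records where the flask began). Origin: centre of its underside, on the carrier's top; its x axis points across the carrier, its y axis along the row
- old_knob: turned dark wooden knob, 30 mm wide, 40 mm high, fixed upright on one end of the plywood carrier, either end (the other end has only a flat 5 mm cleat); the row is counted from it. The carrier is a fixed board 90 x 340 x 12 mm; the four seat centres lie in line with the knob, 50, 118, 186 and 254 mm from it. Origin: centre of the knob's foot, on the board
- stand: fixed, empty, dark wooden display stand, 100 (its x) x 340 (its y, along the row) x 25 mm, with four round cork pads, 60 mm wide, 4 mm thick, on its middle line at y = +102, +34, -34, -102 mm; pad tops 29 mm above the table. A light wooden knob, 30 mm wide, rises 40 mm from its top at y = +152 mm: the pad at y = +102 mm is the first. Origin: centre of its underside on the table, z up
There are look-alikes about, which are no part of the job. Leave any red look-alike of the caddy alone.

How it is judged (in metres and radians):
At the end, for the whole second after the job is handed in: Each piece stands upright (within 0.1 rad), at rest, on the stand (foot 25 to 33 mm above its underside), within 14 mm of a pad centre along and across the row; its pad has the same rank from the stand's knob as its own seat has from the carrier's knob (((y of keg in the frame of stand between 0.088 and 0.116 m and horizontal distance between seat_keg and old_knob below 0.084 m) or (y of keg in the frame of stand between 0.02 and 0.048 m and horizontal distance between seat_keg and old_knob between 0.084 and 0.152 m) or (y of keg in the frame of stand between -0.048 and -0.02 m and horizontal distance between seat_keg and old_knob between 0.152 and 0.22 m) or (y of keg in the frame of stand between -0.116 and -0.088 m and horizontal distance between seat_keg and old_knob above 0.22 m)) and x of keg in the frame of stand between -0.014 and 0.014 m and z of keg in the frame of stand between 0.025 and 0.033 m and angle between each of keg, bell, caddy, flask's own z axis and vertical below 0.1 rad and linear speed of each of keg, bell, caddy, flask below 0.02 m/s and angular speed of each of keg, bell, caddy, flask below 0.2 rad/s and ((y of bell in the frame of stand between 0.088 and 0.116 m and horizontal distance between seat_bell and old_knob below 0.084 m) or (y of bell in the frame of stand between 0.02 and 0.048 m and horizontal distance between seat_bell and old_knob between 0.084 and 0.152 m) or (y of bell in the frame of stand between -0.048 and -0.02 m and horizontal distance between seat_bell and old_knob between 0.152 and 0.22 m) or (y of bell in the frame of stand between -0.116 and -0.088 m and horizontal distance between seat_bell and old_knob above 0.22 m)) and x of bell in the frame of stand between -0.014 and 0.014 m and z of bell in the frame of stand between 0.025 and 0.033 m and ((y of caddy in the frame of stand between 0.088 and 0.116 m and horizontal distance between seat_caddy and old_knob below 0.084 m) or (y of caddy in the frame of stand between 0.02 and 0.048 m and horizontal distance between seat_caddy and old_knob between 0.084 and 0.152 m) or (y of caddy in the frame of stand between -0.048 and -0.02 m and horizontal distance between seat_caddy and old_knob between 0.152 and 0.22 m) or (y of caddy in the frame of stand between -0.116 and -0.088 m and horizontal distance between seat_caddy and old_knob above 0.22 m)) and x of caddy in the frame of stand between -0.014 and 0.014 m and z of caddy in the frame of stand between 0.025 and 0.033 m and ((y of flask in the frame of stand between 0.088 and 0.116 m and horizontal distance between seat_flask and old_knob below 0.084 m) or (y of flask in the frame of stand between 0.02 and 0.048 m and horizontal distance between seat_flask and old_knob between 0.084 and 0.152 m) or (y of flask in the frame of stand between -0.048 and -0.02 m and horizontal distance between seat_flask and old_knob between 0.152 and 0.22 m) or (y of flask in the frame of stand between -0.116 and -0.088 m and horizontal distance between seat_flask and old_knob above 0.22 m)) and x of flask in the frame of stand between -0.014 and 0.014 m and z of flask in the frame of stand between 0.025 and 0.033 m); the robot touches nothing.
It fails at once if a piece is tipped over (more than 0.8 rad) (angle between any of keg, bell, caddy, flask's own z axis and vertical above 0.8 rad).
It fails at once if a piece is dropped (out of the fingers and faster than 0.6 m/s, a fall of about 20 mm) ((linear speed of keg above 0.6 m/s and contact force between the fingers and keg below 0.05 N) or (linear speed of bell above 0.6 m/s and contact force between the fingers and bell below 0.05 N) or (linear speed of caddy above 0.6 m/s and contact force between the fingers and caddy below 0.05 N) or (linear speed of flask above 0.6 m/s and contact force between the fingers and flask below 0.05 N)).
It also fails if it takes over 112 s, if anything falls off the work surface, if the arm or the gripper's body presses on something with over 40 N, if the wrist force passes 120 N, or if a joint passes its speed limit or range.

ROBOT

A 6-joint arm with a two-finger parallel gripper is mounted at the origin on the work surface. World frame = base frame: x ahead of the robot, y to its left, z up, the work surface at z = 0. Lengths are in mm, angles in rad, forces in N, time in s.
With the tool pointing down it reaches from about 250 to 725 mm from the base axis. Payload 4 kg.
Tool frame: the origin (TCP) lies at the centre of the arm's flange, where the gripper is bolted on; the fingertips stand 173 mm ahead of it and the grasp point (between the pads) lies 155 mm ahead of it; z points along the fingers, y is the line along which they close (so a half turn about z gives the same grasp; the last joint's range is limited). The gripper opens to 85 mm and grips with 20 to 120 N. Pads are 22 mm wide; open, the fingers measure 114 mm over their backs; the gripper's body (76 mm by 85 mm) begins 54 mm behind the grasp point. The pads swing forward as they close: fully open they stand 13 mm farther back than shut.
Start: joints at [1.144, 0.241, 0.005, 1.335, 0, 1.571], TCP at [206.978, 455.148, 404.706] pointing down, gripper open.
Joint ranges: [-2.72, 2.72], [-1.05, 1.87], [-1.09, 1.28], [-1.99, 2.15], [-1.42, 1.44], [-3.14, 3.14]. Speed limits (rad/s): [2.79, 2.79, 3.14, 3.14, 3.14, 3.14].

INTERFACE

Orientations are given as [roll, pitch, yaw] about the fixed x, y, z axes, in that order (R = Rz(yaw) Ry(pitch) Rx(roll)).
In Python, from plant import env gives the robot as it stands. Calls block until the motion is done:
- env.reach(position, orientation): joint-space move of the TCP to a pose.
- env.line_to(position, orientation=None, feed=150): straight line of the TCP; orientation=None keeps the orientation; feed is the mean speed in mm/s.
- env.movej(angles): joint-space move.
- env.gripper_to(opening, grip_force=None): finger opening in mm; grip_force is the grip in N (None keeps the last); returns when the fingers have stopped.
- env.wait(seconds).
- env.inverse_kinematics(position, orientation): joint angles nearest the present ones, or None.
- env.get_obs(): the state.
- env.get_image(name): name is "side" or "top" or "wrist"; returns a dict with "image" (400x640x3 uint8, red, green, blue), "fx", "fy", "cx", "cy" (pixels), "cam_to_world" (4x4, takes a point from camera to world coordinates). Camera axes: x right, y down, z forward; pixel columns grow to the right and rows downward; lengths in mm; the calibration is good to about 2 mm. A picture is of the moment at which its call begins. There is no depth.
A pose or a line that the arm cannot do raises env.Unreachable and nothing moves.
- env.close_job(): hands the job in; it is judged then, once.
The state is a dict: "clock": time; "q": joint angles; "joint_velocities": joint speeds; "joint_torque": joint torques, N m; "tcp_pos": TCP position; "orientation": TCP orientation; "ft_force": force on the tool from outside, world axes, zero at the start; "wrist_torque": the same for the moment, N m; "width": finger opening in mm; "gripper_force": force on a finger pad.
Only numpy, scipy, OpenCV 4.12 (cv2) and the standard library are available. Lean on these libraries where they do the work, as an engineer would, in place of code of your own. Each camera call takes 0.05 s, during which the arm holds its last target. There are 200 camera calls.

## Working session

There is one attempt and no reset: what is moved stays moved. The work goes in short steps, each a Python script; the robot and the scene stay as the last script left them, time stands still between calls to the robot, and variables do not carry over. Pictures are saved under pics/ and viewed, at most 14 in all, crops included, and the job is handed in when it is done.

```bash
mkdir -p pics; ls; python3 - <<'E'
from plant import env
import cv2
for n in("top","side"):
    d=env.get_image(n); cv2.imwrite(f"pics/{n}0.png",d["image"][:,:,::-1]); print(n,d["fx"],d["cx"],d["cy"],d["cam_to_world"])
print(env.get_obs())
E
```

```text
pics
top 456.3432842912639 318.665852295418 200.43125980456202 [[ 5.19172579e-03 -9.95798280e-01  9.14266465e-02  3.35984271e+02]
 [-9.99920426e-01 -6.22082603e-03 -1.09746473e-02  9.47859420e+00]
 [ 1.14972841e-02 -9.13623940e-02 -9.95751337e-01  1.18488182e+03]
 [ 0.00000000e+00  0.00000000e+00  0.00000000e+00  1.00000000e+00]]
side 487.17552493923927 319.14450699469916 204.41626812543925 [[ 9.74368424e-01 -1.57032161e-01  1.61080955e-01  2.93884541e+02]
 [-2.24383082e-01 -7.29586885e-01  6.46030348e-01 -6.79871396e+02]
 [ 1.60750107e-02 -6.65615413e-01 -7.46121783e-01  8.24502205e+02]
 [ 0.00000000e+00  0.00000000e+00  0.00000000e+00  1.00000000e+00]]
{'clock': 0.1, 'q': array([1.14398687e+00, 2.41360426e-01, 3.87318930e-03, 1.33516088e+00,
       1.47416077e-05, 1.57086365e+00]), 'joint_velocities': array([ 2.62369598e-04, -1.57607731e-03,  1.87478267e-03, -1.95033541e-03,
       -8.52756902e-05, -6.82568365e-04]), 'joint_torque': array([ 1.79723054e-03, -3.73136973e+01,  2.53010041e+01,  1.08503186e-02,
        1.38210175e-04, -2.95851834e-06]), 'tcp_pos': array([206.89062307, 454.9442345 , 403.89570396]), 'orientation': array([-3.13974086e+00, -1.46169114e-05,  2.71471584e+00]), 'ft_force': array([ 0.45170163, -0.24455209,  0.03313715]), 'wrist_torque': array([-0.02783268,  0.01980589,  0.03873462]), 'gripper_force': 0.0, 'width': 85.55828371076854}
```

View pics/top0.png

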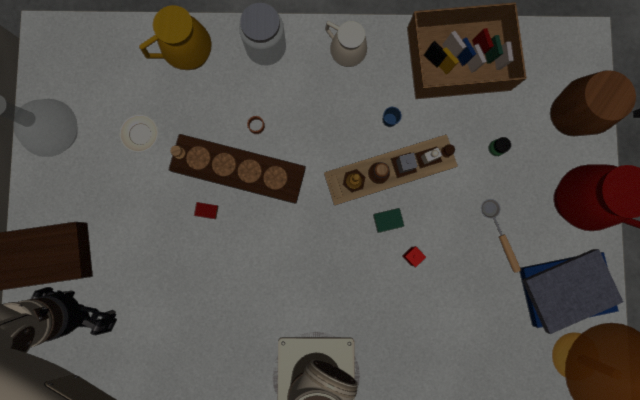

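View pics/side0.png

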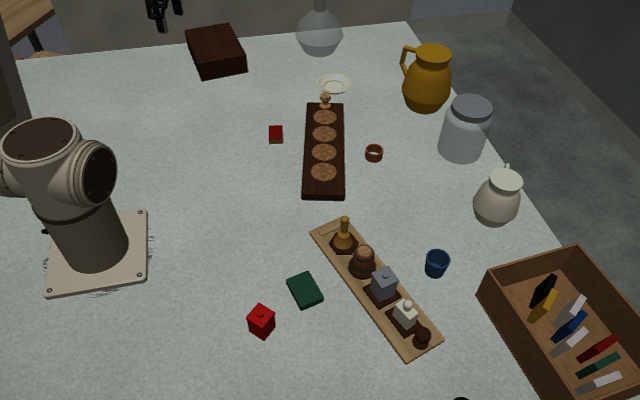

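The top view shows the carrier at (325–456, 137–203). Its dark knob is at (448,150), and counting from it the pieces are flask (432,157), caddy (405,162), keg (379,172) and bell (354,180). The stand's light knob is at (178,152), with pads at (198,158), (224,165), (249,171) and (275,178). There are two square tins: the bright grey one on the carrier is the caddy, and the red one at (414,257) is the look-alike to leave alone. I'll confirm this in enlarged crops.

```bash
python3 - <<'E'
import cv2
a=cv2.imread("pics/top0.png")
c=a[125:215,318:463]; cv2.imwrite("pics/c1.png",cv2.convertScaleAbs(cv2.resize(c,None,fx=5.5,fy=5.5,interpolation=cv2.INTER_CUBIC),alpha=1.6))
c=a[125:215,165:310]; cv2.imwrite("pics/c2.png",cv2.convertScaleAbs(cv2.resize(c,None,fx=5.5,fy=5.5,interpolation=cv2.INTER_CUBIC),alpha=1.8))
a=cv2.imread("pics/side0.png")
c=a[205:365,300:450]; cv2.imwrite("pics/c3.png",cv2.convertScaleAbs(cv2.resize(c,None,fx=3.75,fy=3.75,interpolation=cv2.INTER_CUBIC),alpha=1.6))
E
```

```text
(no output)
```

View pics/c1.png

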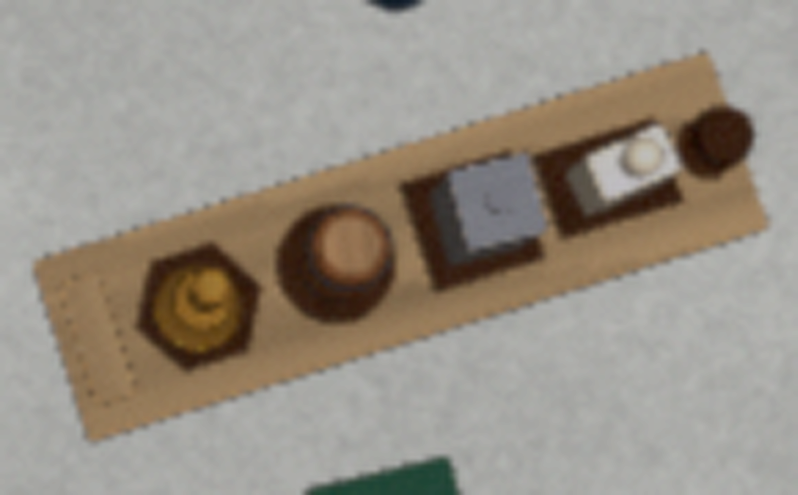

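View pics/c2.png

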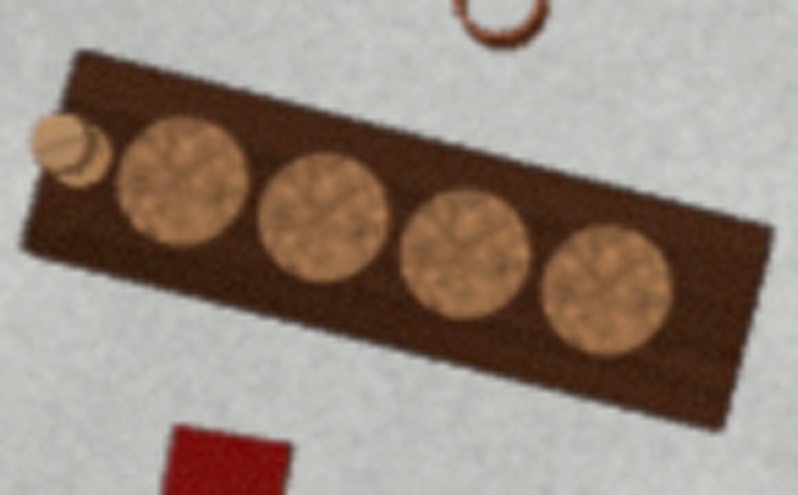

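View pics/c3.png

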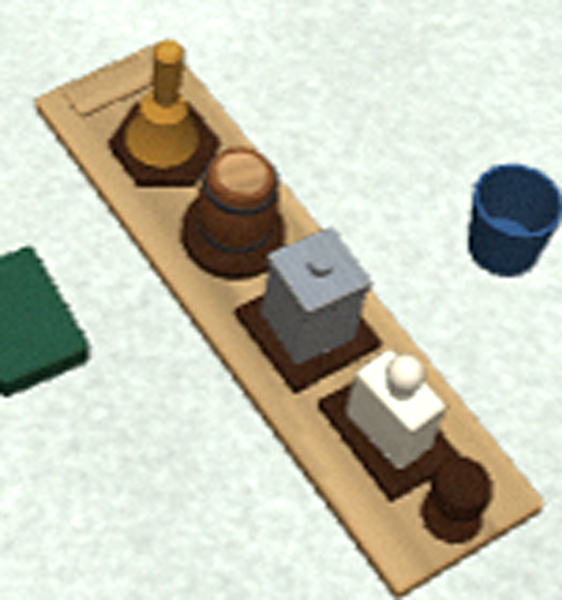

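The crops confirm the order flask, caddy, keg, bell from the dark knob. The grey tin on its square seat is the caddy. All pieces have features at known heights, so next I'll compute positions and cross-check them between the two cameras.

```bash
cat > h.py <<'E'
import numpy as np
from plant import env
K={}
def w(cam,uv,z):
    if cam not in K: K[cam]=env.get_image(cam)
    d=K[cam];T=d["cam_to_world"]
    r=T[:3,:3]@[(uv[0]-d["cx"])/d["fx"],(uv[1]-d["cy"])/d["fy"],1]
    return (T[:3,3]+r*(z-T[2,3])/r[2])[:2]
def crop(c,off,s): return [off[i]+(c[i]+.5)/s-.5 for i in (0,1)]
E
python3 - <<'E'
from h import *
np.set_printoptions(precision=1,suppress=True)
t=lambda c,z:w("top",crop(c,(318,125),5.5),z)
s=lambda c,z:w("side",crop(c,(300,205),3.75),z)
for n,a,b,z in [("flask ball",(643,156),(406,375),74),("caddy",(496,203),(321,270),72),("keg",(352,248),(247,170),68),("bell",(212,285),(169,48),98)]: print(n,t(a,z),s(b,z))
for n,a in [("sf",(607,180)),("sc",(473,221)),("sk",(336,263)),("sb",(199,305))]: print(n,t(a,18))
print("board",[t(a,12) for a in [(35,260),(707,52),(768,228),(92,440)]])
print("flask top",[t(a,60) for a in [(586,158),(655,124),(682,168),(612,203)]])
print("caddy top",[t(a,72) for a in [(447,170),(525,155),(545,235),(468,250)]])
P=np.array([w("top",crop(c,(165,125),5.5),29) for c in [(182,181),(323,217),(465,254),(607,290)]]);print(P,np.linalg.norm(np.diff(P,axis=0),axis=1))
print("knob",w("top",crop((60,141),(165,125),5.5),65))
print([w("side",c,29) for c in [(324.5,117),(324.5,134),(324,152),(323.5,172)]])
E
```

```text
flask ball [ 557.8 -288.9] [ 555.1 -291.8]
caddy [ 536.3 -222.7] [ 535.  -226.7]
keg [ 516.  -158.3] [ 518.1 -158.1]
bell [494.4 -92.3] [491.9 -94.6]
sf [ 557.4 -286.7]
sc [ 537.3 -223. ]
sk [ 516.9 -158.2]
sb [496.5 -93.7]
board [array([518.2, -16.8]), array([ 620.7, -337.1]), array([ 536. , -364.4]), array([433.1, -43.9])]
flask top [array([ 559.5, -266.6]), array([ 575.4, -298.4]), array([ 555.2, -310.4]), array([ 538.8, -278.1])]
caddy top [array([ 551.1, -200.8]), array([ 558.3, -236.1]), array([ 521.9, -244.6]), array([ 514.8, -209.9])]
[[550.5 306.8]
 [534.  241. ]
 [517.1 174.8]
 [500.7 108.6]] [67.9 68.3 68.1]
knob [561.6 352.9]
[array([547.8, 303.5]), array([532. , 237.2]), array([515.3, 172.2]), array([498.2, 105.3])]
```

Both cameras agree to within 4 mm, and the pad spacing of 68 mm matches the spec. I'll move the bell first.

```bash
cat >> h.py <<'E'
D=np.deg2rad
PAD=[(549,305.2),(533,239.1),(516.2,173.5),(499.5,107)]
def ori(ang):   # ang = closing-line direction, deg; tool down
    return [np.pi,0,D(ang+90)]
def move(src,ang,h,rank,force=40,width=70):
    "pick at src with closing line ang, grasp h above the foot; place on pad rank"
    z=18+h+155; o=ori(ang); c=lambda:round(env.get_obs()["clock"],1)
    x,y=src; q=ori(-14.1); X,Y=PAD[rank]
    for p,oo in (((x,y,z+100),o),((X,Y,z+110),q)): print(np.round(env.inverse_kinematics(p,oo),2))
    env.gripper_to(85)
    env.reach([x,y,z+100],o); env.line_to([x,y,z+15],feed=200); env.line_to([x,y,z],feed=60)
    env.gripper_to(0,force); ob=env.get_obs(); print("grip",ob["width"],ob["gripper_force"],c())
    f0=ob["ft_force"][2]
    env.line_to([x,y,z+15],feed=60); env.line_to([x,y,z+110],feed=200)
    ob=env.get_obs(); print("lift",ob["width"],ob["ft_force"]-[0,0,0],c())
    env.reach([X,Y,z+110],q); env.line_to([X,Y,z+25],feed=150); env.line_to([X,Y,z+11.7],feed=30); env.wait(.2)
    ob=env.get_obs(); print("down",ob["width"],ob["ft_force"],ob["tcp_pos"]-[X,Y,z+11],c())
    env.gripper_to(width); env.wait(.2)
    env.line_to([X,Y,z+30],feed=60); env.line_to([X,Y,z+110],feed=200); print("end",c())
E
python3 - <<'E'
from h import *
import cv2
move((493.2,-93.5),17.5,63,3)
for n in("top","side"): cv2.imwrite(f"pics/{n}1.png",env.get_image(n)["image"][:,:,::-1])
a=cv2.imread("pics/top1.png")[125:215,165:463];b=cv2.imread("pics/side1.png")[80:365,290:450]
cv2.imwrite("pics/m1.png",cv2.convertScaleAbs(cv2.vconcat([cv2.resize(a,(800,242)),cv2.copyMakeBorder(cv2.resize(b,(195,350)),0,0,0,605,0)]),alpha=1.6))
E
```

```text
[-0.19  0.29 -0.12  1.17  0.    1.08]
[ 0.21  0.3  -0.08  1.2   0.    2.03]
grip 14.168679664581036 38.96785116987303 4.3
lift 14.401932853176357 [-0.54210483  0.20077901 -1.67801878] 5.3
down 14.569308554744365 [-0.35163163 -0.06264134 -1.09779415] [0.0186203 0.0322849 0.7417847] 7.7
end 9.5
```

View pics/m1.png

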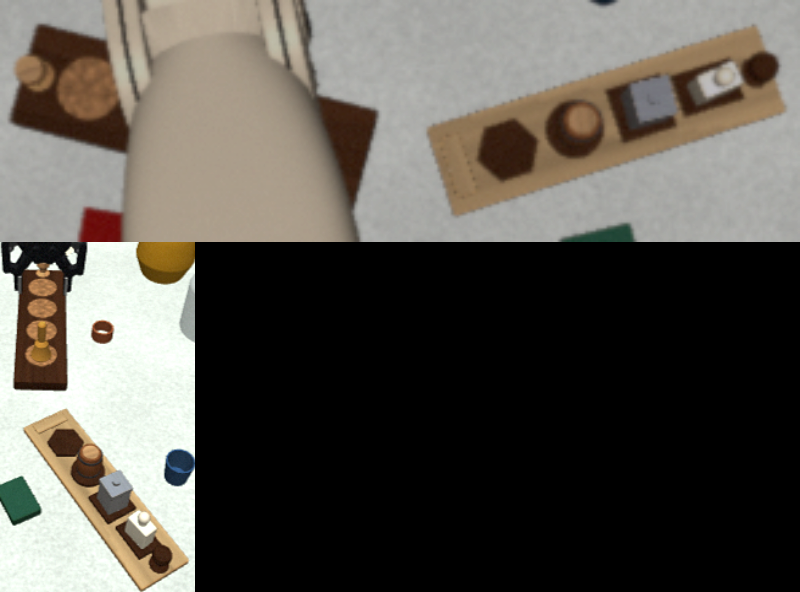

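The bell stands upright on the far pad, at about (41,355) in the side crop, and the rest of the carrier is undisturbed. Next come the keg, caddy and flask.

```bash
python3 - <<'E'
from h import *
import cv2
move((517,-158.2),17.5,24,2)
s=env.get_image("side")["image"][:,:,::-1]; cv2.imwrite("pics/s2.png",s)
move((535.7,-224.7),13,22,1)
env.reach([350,-150,350],ori(17.5))
for n in("top","side"): cv2.imwrite(f"pics/{n}3.png",env.get_image(n)["image"][:,:,::-1])
a=cv2.imread("pics/top3.png")[125:215,165:463];b=cv2.imread("pics/side3.png")[70:230,270:430];c=cv2.imread("pics/side3.png")[230:365,350:450]
cv2.imwrite("pics/m3.png",cv2.convertScaleAbs(cv2.vconcat([cv2.resize(a,(800,242)),cv2.hconcat([cv2.resize(b,(350,350)),cv2.resize(c,(450,350))])]),alpha=1.6))
E
```

```text
[-0.3   0.39 -0.08  1.11  0.    0.97]
[ 0.32  0.39 -0.05  1.13  0.    2.14]
grip 40.354875979062534 40.68980228759756 12.4
lift 40.640742528665385 [ 0.2503593   0.64253386 -0.97450227] 13.4
down 40.78727378375266 [ 0.02352547 -0.24605827 -0.93714927] [0.01531867 0.0268805  0.67334349] 16.2
end 17.8
[-0.4   0.47  0.04  1.14  0.    0.95]
[0.42 0.46 0.06 1.17 0.   2.24]
grip 35.40230346994878 26.909434497356415 21.1
lift 35.38115595875552 [ 0.47593234  0.4195238  -1.01390966] 22.1
down 35.566414773904626 [ 0.15966278 -0.02249892 -0.7834352 ] [0.01227083 0.03804427 0.68849958] 25.3
end 27.0
```

View pics/m3.png

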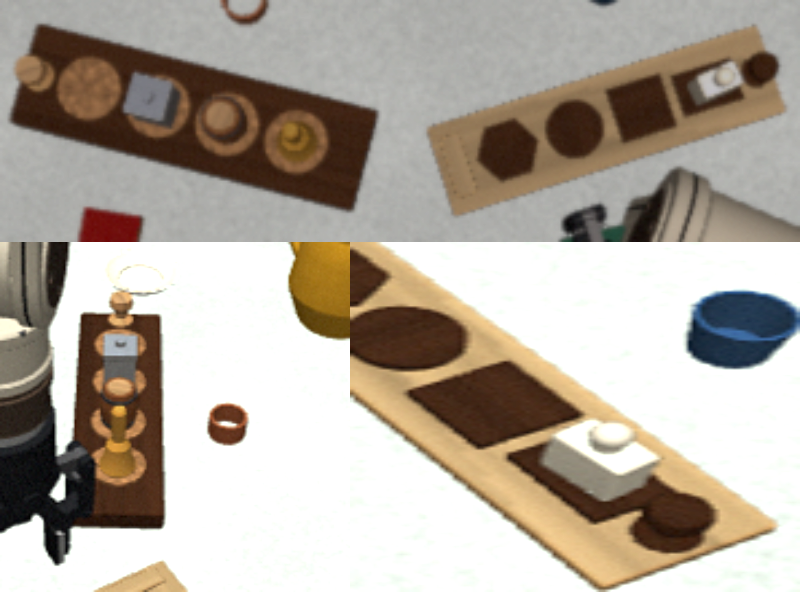

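The keg, caddy and bell are upright on pads 3, 2 and 4. The flask is still on its seat and turned slightly. I'll move it now and then measure all four.

```bash
python3 - <<'E'
from h import *
import cv2
move((556.3,-289.8),27,24,0)
env.reach([300,-250,380],ori(17.5))
for n in("top","side"): cv2.imwrite(f"pics/{n}4.png",env.get_image(n)["image"][:,:,::-1])
a=cv2.imread("pics/top4.png")[125:215,165:310];b=cv2.imread("pics/side4.png")[80:220,270:370]
cv2.imwrite("pics/m4.png",cv2.convertScaleAbs(cv2.resize(a,None,fx=5.5,fy=5.5,interpolation=2),alpha=1.6))
cv2.imwrite("pics/m5.png",cv2.convertScaleAbs(cv2.resize(b,None,fx=4,fy=4,interpolation=2),alpha=1.6))
E
```

```text
[-0.48  0.55  0.19  1.21  0.    0.62]
[0.51 0.55 0.21 1.23 0.   2.32]
grip 23.72833065657842 39.044957756996155 31.5
lift 24.13360649458774 [-0.23957364  0.04399861 -0.73032041] 32.5
down 23.776439323602087 [-0.67880461  0.1030584   0.41654559] [3.39803641e-04 2.15469200e-02 6.92907360e-01] 36.2
end 37.9
```

View pics/m4.png

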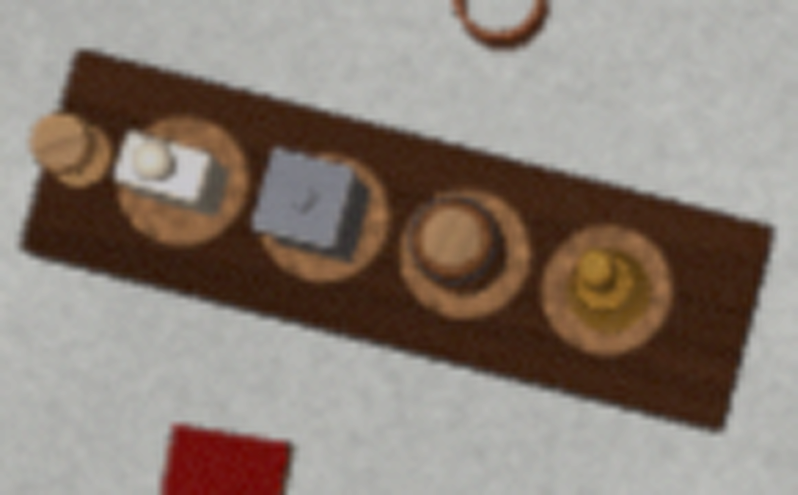

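View pics/m5.png

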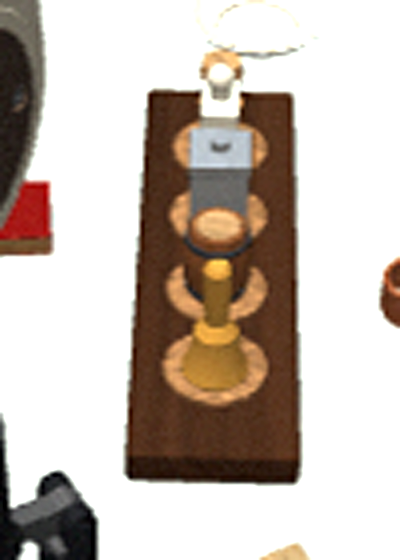

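All four stand upright on their pads in the right order: flask top at (164,167), caddy lid (308,199), keg head (453,238), bell top (598,270). I'll check their offsets from the pad centres.

```bash
python3 - <<'E'
from h import *
t=lambda c,z:w("top",crop(c,(165,125),5.5),z)
P=[t(c,29) for c in [(182,181),(323,217),(465,254),(607,290)]]
e=(P[0]-P[3])/np.linalg.norm(P[0]-P[3])
for p,(c,z) in zip(P,[((164,167),71),((308,199),83),((453,238),79),((598,270),109)]):
    d=t(c,z)-p; print("along %.1f across %.1f"%(d@e,d@[e[1],-e[0]]))
env.close_job(); print(env.get_obs()["clock"])
E
```

```text
along -2.9 across -0.8
along -4.2 across -0.2
along -1.8 across -0.3
along -3.4 across -1.9
the job is handed in; nothing more can be done
the job is handed in; nothing more can be done
```

The job is handed in: flask, caddy, keg and bell stand upright on pads 1 to 4 counted from the stand's knob, each measured within about 5 mm of its pad centre, with about 40 s of the 112 s used; the judge's verdict was not shown.

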